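# Put the refilled parts bin home in its sloping lane

## Task

Put the refilled blue parts bin home in its sloping lane: slide it over the bench, without lifting it, into the lane's mouth push it up the ramp and press it firmly but gently home (about 10 newtons on the top stop, never ramming it) so that it is left resting square against the stop's rubber buffer. Then shoot the red-knobbed bolt all the way across behind it, so that it cannot slide out, and let go; leave everything else on the bench where it is.

Things in the scene. Friction and masses are not known exactly. Their poses are not given: they have to be found in the camera images.
- lane: sloping bin lane, a fixed grey and steel rack bolted to the bench. Origin on the bench at the middle of the ramp's foot (the line where deck and bench meet, without a step); x level and uphill, y to the left of the lane, z up. Two grey flared guides, 26 mm high, stand on the bench before the foot: their mouth is 116 mm wide 55 mm before the foot and narrows to 74 mm at the foot
- ramp: the lane's deck: same origin as the lane, x up the slope (9 degrees), y to the left, z square to the deck; z = 0 is the surface the bin slides on, 255 mm long. Side rails 24 mm high stand 72 mm apart, so the bin has 3 mm of play on either side
- stop: fixed top stop: aluminium bracket across the deck's upper end, with a stop screw that carries a hard black rubber buffer (26 mm diameter) towards the bin. Axes as the ramp's; origin on the screw's axis, 226 mm up the slope, 24 mm above the deck. The buffer's face is set anywhere from 0 to 12 mm down the slope from this origin: not measured, to be felt. On it 6 N is the least firm press, over 20 N is ramming
- pin (a joint): the lane-full switch: travel of the yellow sprung pin (8 mm diameter) in the middle of the buffer. 0 free, standing 5 mm out of the rubber; 0.005 m pressed flush, which it is when the bin rests on the buffer. Its spring is very weak (under 0.4 N)
- bin: the blue parts bin, 140 long x 66 wide x 55 mm high, open on top, walls 3 mm, loaded with steel bushes up to 32 mm above its underside, 0.4 to 0.75 kg in all, flat sides and ends, round-ended base runners 10 mm high. It stands on the bench before the lane, askew and to one side. Origin at the middle of its underside, x towards its front end, z up
- bin_center (a point): the bin's centre, half-way up (27.5 mm above its underside); axes as the bin's. The bin can be pinched from above across its 66 mm width, or pushed on its rear end. Left alone on the slope it stays by friction; sliding it up takes 1.5 to 7 N, depending on its load and friction
- bin_front (a point): middle of the bin's front end face (70 mm ahead of the centre line, 22 mm above the underside), which is to meet the stop's buffer; axes as the bin's
- bolt (a joint): travel of the slide bolt on the lane's right-hand side: 0 drawn back, its tip 8 mm outside the rail's inner face, 0.044 m fully shot, its tip 36 mm inside the lane. Slides square to the lane, towards the ramp's +y; friction about 2 N, stays where it is left. With the bin fully home the bolt clears the bin's rear end by 2.5 to 14.5 mm, by the stop's setting; with a bin not home it may strike the bin's side
- bolt_knob (a point): centre of the upper part of the bolt's upright red plastic knob (16 mm diameter), 32 mm of which stands above the 12 mm steel bolt; this point lies 36 mm above the deck surface, the knob's top 18 mm higher than this point. Axes as the ramp's; it moves along +y as the bolt is shot. Open space on the outer side of the knob, the bolt's barrel (28 mm high above the deck) on its inner side
- bolt_tip (a point): inner end of the steel bolt, on its axis, 16 mm above the deck and 65.5 mm up the slope from the foot
- black_bin: black bin with brass clips, 140 x 66 x 55 mm, standing to the left of the lane; leave alone
- gauge: steel plug gauge, upright, 26 mm diameter, 60 mm high, left of the lane's mouth; leave alone
- driver: screwdriver lying right of the lane's mouth, 190 mm long; leave alone
- paste: white jar with a red cap, 52 mm diameter, 65 mm high, right of the lane's upper end; leave alone
- carton: cardboard carton 110 x 80 x 60 mm at the far left of the bench; leave alone
- pot: grey pot, 70 mm diameter, 85 mm high, at the far right; leave alone
- cover: grey plastic tote cover, 290 x 200 x 12 mm, lying on the right of the bench; leave alone
Not all that is in view belongs to the job. There is more than one size of the bin; the job needs the middle-sized.

How it is judged (in metres and radians):
On the way, in this order (a step that is already met when the one before it is completed fails the run):
1. the bin has been slid into the lane and lies flat on the ramp, the bolt still drawn back (x of bin_center in the frame of ramp above 0.085 m and z of bin_center in the frame of ramp below 0.036 m and value of joint bolt below 0.009 m), for 0.1 s.
2. the bin is pressed home for a moment, square against the top stop, with 6 to 20 N (value of joint pin above 0.0032 m and x of bin_front in the frame of stop above -0.0145 m and angle between the x axis of bin_center and the x axis of ramp, either way round below 0.06 rad and z of bin_center in the frame of ramp below 0.034 m and linear speed of bin below 0.01 m/s and contact force between bin and stop above 6 N), for 0.05 s.
At the end, for the whole second after the job is handed in: The blue bin lies flat and square (within 0.06 rad) on the ramp at rest against the stop's buffer (within 1.8 mm: the switch pin pressed in by more than 3.2 of its 5 mm), its front end no more than 14.5 mm below the stop's origin, and the bolt is shot at least 40 of its 44 mm behind it (value of joint pin above 0.0032 m and x of bin_front in the frame of stop above -0.0145 m and angle between the x axis of bin_center and the x axis of ramp, either way round below 0.06 rad and z of bin_center in the frame of ramp below 0.034 m and linear speed of bin below 0.01 m/s and value of joint bolt above 0.04 m and angular speed of bin below 0.1 rad/s); the robot touches nothing.
It fails at once if the bin is rammed against the stop (more than 20 N) (contact force between bin and stop above 20 N).
It fails at once if the bin is lifted more than 12 mm off bench and ramp (height (world z) of bin_center above 0.0395 m and z of bin_center in the frame of ramp above 0.0395 m).
It fails at once if the bin is tipped (angle between bin_center's own z axis and vertical above 0.45 rad).
It fails at once if another thing on the bench is displaced by more than 20 mm (distance of any of black_bin, gauge, driver, paste, carton, pot, cover from where it was at the start of the episode above 0.02 m).
It also fails if it takes over 67 s, if anything falls off the work surface, if the arm or the gripper's body presses on something with over 40 N, if the wrist force passes 120 N, or if a joint passes its speed limit or range.

## Robot

A 6-joint arm with a two-finger parallel gripper is mounted at the origin on the work surface. World frame = base frame: x ahead of the robot, y to its left, z up, the work surface at z = 0. Lengths are in m, angles in degrees, forces in N, time in s.
With the tool pointing down it reaches from about 0.4 to 0.825 m from the base axis. Payload 7 kg.
Tool frame: the origin (TCP) lies at the centre of the arm's flange, where the gripper is bolted on; the fingertips stand 178 mm ahead of it and the grasp point (between the pads) lies 159 mm ahead of it (ctrl.hold_point_z is the distance from the TCP to the grasp point, in m); z points along the fingers, y is the line along which they close (so a half turn about z gives the same grasp; the last joint's range is limited). The gripper opens to 88 mm and grips with 3 to 60 N. Pads are 19 mm wide; open, the fingers measure 130 mm over their backs; the gripper's body (78 mm by 193 mm) begins 47 mm behind the grasp point.
Start: joints at [84.402, 20.546, 0.682, 0, -70.136, -16.507], TCP at [0.254, 0.625, 0.405] pointing down, gripper open.
Joint ranges: [-176.03, 176.03], [-82.01, 121.73], [-58.28, 71.71], [-173.87, 95.51], [-174.79, -0.11], [-173.66, 173.66]. Speed limits (degrees/s): [136.94, 136.94, 172.46, 180, 180, 180].

## Interface

Orientations are given as [roll, pitch, yaw] about the fixed x, y, z axes, in that order (R = Rz(yaw) Ry(pitch) Rx(roll)).
In Python, from plant import ctrl gives the robot as it stands.
- The arm moves only by the shell command python3 -m inch 'ROWS'. ROWS is JSON, one flat list of numbers, 7 for each row, row after row: the closure, from 0 (fully open) to 1 (shut), then the shift along the tool's x, y, z in mm, then the turn, a rotation vector about the tool's x, y, z in degrees. In form: [hand, x, y, z, wx, wy, wz, hand, x, y, z, wx, wy, wz, ...]. A call has 1 to 5 rows; each row is the pose to reach, as a shift and turn from the pose commanded when the call began, along the tool's axes at that moment; what a row does not reach only later rows make up. A row lasts 1/10 s, in which the tool goes at most 50 mm and 8.59 degrees, less where a joint would pass 70% of its speed; a pose out of reach is approached as far as the arm can. A call with a gripper value outside its range is refused whole. The fingers move at their own pace and stop on an object; the grip force is fixed at half the most. Time passes only in rows, so rows that repeat a pose let the fingers close. It gives the time, the measured TCP pose, the force, the opening and the grip force at its end, in the units of the state.
- ctrl.get_obs(): the state, without advancing time (a new reading comes with each control period).
- ctrl.snapshot(name): name is "scene" or "top" or "wrist"; returns a dict with "frame" (480x640x3 uint8, red, green, blue), "K" (3x3 intrinsics, pixels), "R" (3x3) and "t" (3): a world point X has camera coordinates R X + t. Camera axes: x right, y down, z forward; pixel columns grow to the right and rows downward; lengths in m; the calibration is good to about 2 mm. A picture is of the moment at which its call begins. There is no depth.
- ctrl.close_job(): hands the job in; it is judged then, once.
Trained networks look in a picture, given as the dict that the camera call returned (one of the last four; its "shot" number tells which), for a name from the list of things; names that differ only in an ending like _2 or _b are one class to them, and where a whole thing is asked for, a point or a joint stands for the part that bears it (a point fixed in the world has none). Each returns a list of dicts, best first, with "p" (0 to 1); they miss things now and then, are a little off and sometimes report something else, mostly with a low value. They report only what shows in the picture. A call takes as long as a camera call. They do not tell look-alikes from the thing itself.
- ctrl.recognise(picture, thing): "location" ([x, y, z] in m, in world coordinates, good to about 4 mm: the middle of the surface that is visible of it).
- ctrl.trace(picture, thing): "pixels" (480x640 bool, what is visible of it).
- ctrl.mark_of(picture, thing): "location" ([x, y, z] in m, in world coordinates, good to about 4 mm: a listed point, or the origin of a listed thing).
The state is a dict: "clock": time; "joint_pos": joint angles; "qvel": joint speeds; "tau": joint torques, N m; "tool_pos": TCP position; "orientation": TCP orientation; "force": force on the tool from outside, world axes, zero at the start; "moment": the same for the moment, N m; "opening": finger opening in m; "gripper_force": force on a finger pad.
Only numpy, scipy, OpenCV 4.12 (cv2) and the standard library are available. Lean on these libraries where they do the work, as an engineer would, in place of code of your own. Each camera call takes 0.05 s, during which the arm holds its last target. There are 200 camera calls.

## Working session

There is one attempt and no reset: what is moved stays moved. The work goes in short steps, Python scripts to look and compute and a shell command to move; the robot and the scene stay as the last step left them, time stands still between calls to the robot, and variables do not carry over. Pictures are saved under pics/ and viewed, at most 11 in all, crops included, and the job is handed in when it is done.

```bash
mkdir -p pics; ls; cat > h.py <<'E'
import numpy as np, cv2
from plant import ctrl
from scipy.spatial.transform import Rotation as Ro
def snap(n,f=None):
    s=ctrl.snapshot(n)
    if f: cv2.imwrite('pics/'+f,s['frame'][:,:,::-1])
    return s
def proj(s,X):
    c=s['R']@np.asarray(X,float)+s['t']; p=s['K']@c; return p[:2]/p[2]
def ray(s,uv):
    d=s['R'].T@np.linalg.solve(s['K'],[uv[0],uv[1],1.]); o=-s['R'].T@s['t']; return o,d
def onz(s,uv,z):
    o,d=ray(s,uv); return o+d*(z-o[2])/d[2]
def tri(a,b):
    A=np.zeros((3,3));v=np.zeros(3)
    for s,uv in (a,b):
        o,d=ray(s,uv); d/=np.linalg.norm(d); P=np.eye(3)-np.outer(d,d); A+=P; v+=P@o
    return np.linalg.solve(A,v)
def toolR():
    o=ctrl.get_obs(); return Ro.from_euler('xyz',o['orientation'],degrees=True).as_matrix(),np.array(o['tool_pos'])
E
python3 - <<'E'
from h import *
o=ctrl.get_obs(); print({k:np.round(v,3) for k,v in o.items()})
S={n:snap(n,n+'0.png') for n in('scene','top')}
cv2.imwrite('pics/both.png',np.vstack([S[n]['frame'] for n in S])[:,:,::-1]) 
for n,s in S.items():
  for t in ['lane','ramp','stop','bin','bin_center','bin_front','bolt_knob','bolt_tip','black_bin','gauge','driver','paste']:
    for r in ctrl.mark_of(s,t)[:3]: print(n,t,round(r['p'],2),np.round(r['location'],3),np.round(proj(s,r['location'])))
E
```

```text
pics
{'clock': np.float64(0.0), 'joint_pos': array([ 8.4404e+01,  2.0590e+01,  6.3300e-01, -2.0000e-02, -7.0136e+01,
       -1.6507e+01]), 'qvel': array([-0.046, -0.01 ,  0.014,  0.137,  0.089, -0.001]), 'tau': array([ 2.0000e-03, -5.8272e+01,  2.9305e+01,  6.9970e+00,  7.0000e-03,
       -0.0000e+00]), 'tool_pos': array([0.254, 0.625, 0.404]), 'orientation': array([ 1.79906e+02, -9.00000e-03, -2.21090e+01]), 'force': array([ 0.499,  0.805, -0.102]), 'moment': array([-0.01 , -0.008,  0.005]), 'gripper_force': np.float64(0.0), 'opening': np.float64(0.088)}
scene lane 0.93 [ 0.5    0.048 -0.002] [332. 246.]
scene lane 0.35 [ 0.683 -0.005  0.001] [323. 309.]
scene ramp 0.66 [ 0.499  0.048 -0.003] [332. 245.]
scene stop 0.58 [0.483 0.267 0.058] [419. 214.]
scene bin 0.92 [ 0.675 -0.219  0.005] [228. 317.]
scene bin 0.64 [ 0.306 -0.145 -0.001] [247. 198.]
scene bin 0.56 [ 0.536 -0.119 -0.003] [266. 265.]
scene bin_center 0.89 [ 0.306 -0.146  0.038] [245. 188.]
scene bin_center 0.79 [ 0.67 -0.22  0.02] [226. 311.]
scene bin_center 0.58 [ 0.536 -0.118  0.026] [266. 258.]
scene bin_front 0.9
[... 873 characters left out ...]
0.96 [ 0.307 -0.152  0.002] [381. 333.]
top bin 0.94 [ 0.537 -0.117  0.001] [368. 233.]
top bin 0.92 [ 0.671 -0.221 -0.001] [413. 177.]
top bin_center 0.89 [ 0.318 -0.142  0.038] [379. 330.]
top bin_center 0.71 [ 0.535 -0.12   0.027] [370. 234.]
top bin_front 0.96 [ 0.548 -0.05   0.022] [339. 227.]
top bin_front 0.86 [ 0.402 -0.118  0.034] [368. 292.]
top bin_front 0.78 [ 0.678 -0.171  0.014] [393. 172.]
top bolt_knob 0.45 [0.636 0.116 0.049] [267. 186.]
top black_bin 0.8 [0.37  0.19  0.002] [234. 303.]
top gauge 0.67 [0.375 0.013 0.002] [310. 302.]
top driver 0.7 [ 0.687 -0.01  -0.002] [323. 168.]
top driver 0.28 [0.483 0.269 0.061] [196. 253.]
top paste 0.81 [0.639 0.32  0.001] [181. 186.]
```

View pics/scene0.png

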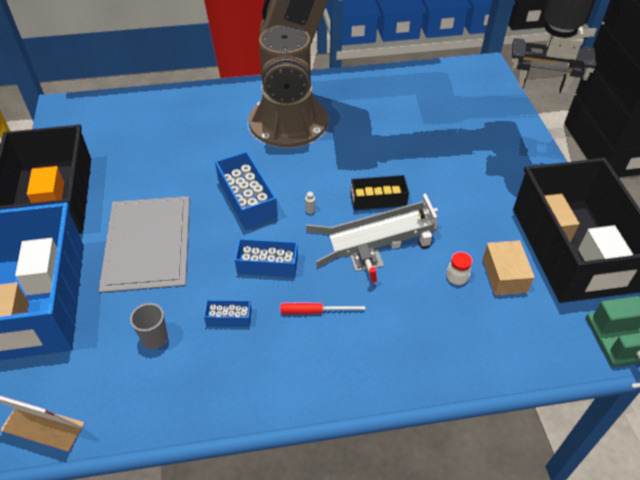

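View pics/top0.png

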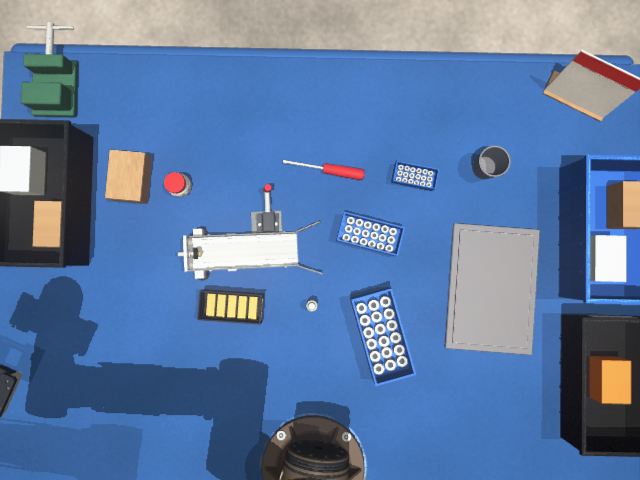

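Candidates for the bin, in the top view: the big blue bin at (381,333), the middle one at (368,233) and the small one at (413,177). Blue totes at the edges also look similar. I choose the middle-sized bin at (368,233), about 62 px or 137 mm long. I'll check it in a close crop and start moving over.

```bash
python3 - <<'E'
import cv2
a=cv2.imread('pics/top0.png')[140:300,180:440]; cv2.imwrite('pics/crop0.png',cv2.resize(a,None,fx=3,fy=3,interpolation=cv2.INTER_CUBIC))
E
python3 -m inch '[0,506,512,0,0,0,73,0,506,512,0,0,0,73,0,506,512,0,0,0,73,0,506,512,0,0,0,73,0,506,512,0,0,0,73]'
```

```text
clock: 1.8
tool_pos: [0.3503, 0.3926, 0.4049]
orientation: [-180.0, 0.0, -65.4]
force: [1.5, 0.3, 0.5]
opening: 0.0878
gripper_force: 0.0
```

View pics/crop0.png

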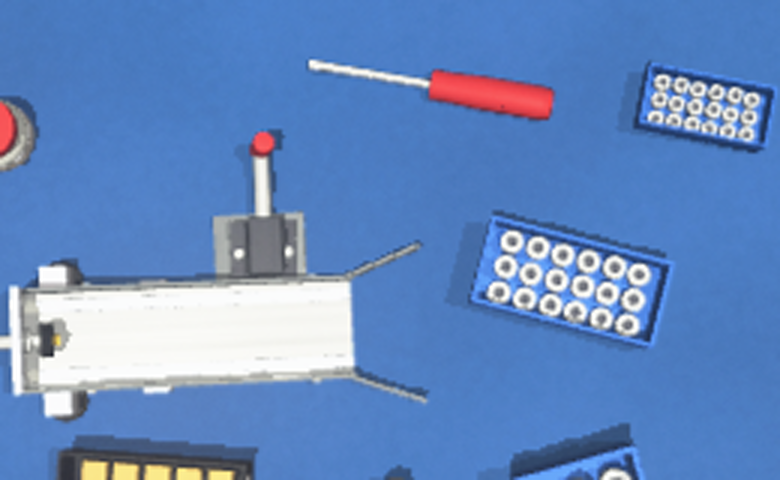

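The crop shows the middle bin (6x3 bushes) with its front end at about crop (480,260), facing the lane's flared mouth at crop (420,245)–(425,400). The bolt knob is at crop (263,143). I'll move above the area between them for a near look.

```bash
python3 -m inch '[0,468,16,0,0,0,30,0,468,16,0,0,0,30,0,468,16,0,0,0,30,0,468,16,0,0,0,30,0,468,16,0,0,0,30]' | head -3
python3 - <<'E'
from h import *
s=snap('wrist','w1.png'); print(-s['R'].T@s['t'], toolR())
for t in ['lane','ramp','stop','bin','bin_center','bin_front','bolt_knob','bolt_tip']:
    for r in ctrl.mark_of(s,t)[:2]: print(t,round(r['p'],2),np.round(r['location'],3),np.round(proj(s,r['location'])))
E
```

```text
clock: 2.3
tool_pos: [0.4477, 0.1623, 0.4052]
orientation: [-179.9, 0.1, -95.2]
[0.44195924 0.09583225 0.38544983] (array([[-9.14437938e-02, -9.95810228e-01,  1.52047865e-04],
       [-9.95809513e-01,  9.14435415e-02, -1.22206677e-03],
       [ 1.20304279e-03, -2.63161132e-04, -9.99999242e-01]]), array([0.44901589, 0.15733442, 0.40500241]))
lane 0.97 [0.497 0.05  0.001] [258.  97.]
ramp 0.71 [ 0.498  0.045 -0.002] [256.  92.]
ramp 0.58 [ 0.498  0.048 -0.   ] [256.  95.]
stop 0.75 [0.48  0.269 0.06 ] [295. 333.]
bin_front 0.23 [0.632 0.117 0.044] [109. 184.]
bolt_knob 0.77 [0.632 0.119 0.044] [111. 187.]
```

View pics/w1.png

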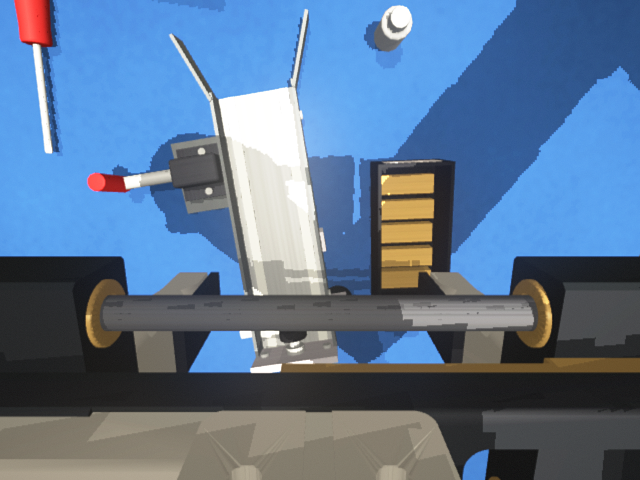

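The view shows the ramp's foot edge from about (219,99) to (296,87), the flared guides above it, the knob at (97,182), and the bin outside the picture above. I'll shift to see the bin and the foot together.

```bash
python3 -m inch '[0,57,-90,0,0,0,0,0,57,-90,0,0,0,0,0,57,-90,0,0,0,0,0,57,-90,0,0,0,0,0,57,-90,0,0,0,0]' | head -3
python3 - <<'E'
from h import *
s=snap('wrist','w2.png'); print(-s['R'].T@s['t'])
for t in ['lane','ramp','bin','bin_center','bin_front','bolt_knob','bolt_tip']:
    for r in ctrl.mark_of(s,t)[:2]: print(t,round(r['p'],2),np.round(r['location'],3),np.round(proj(s,r['location'])))
r=ctrl.trace(s,'bin')
for q in r[:2]:
    m=q['pixels'].astype(np.uint8); c=max(cv2.findContours(m,0,1)[0],key=cv2.contourArea); print(q['p'],m.sum(),cv2.boxPoints(cv2.minAreaRect(c)))
    b=cv2.approxPolyDP(c,6,True)[:,0]; print(b.tolist())
    bx=cv2.boxPoints(cv2.minAreaRect(c)); print([np.round(onz(s,p,.055),4) for p in bx])
E
```

```text
clock: 3.25
tool_pos: [0.5315, 0.1004, 0.4043]
orientation: [180.0, -0.0, -95.0]
[0.52598917 0.03383799 0.38462187]
lane 0.87 [ 0.497  0.048 -0.002] [348. 154.]
lane 0.65 [ 0.371  0.01  -0.002] [476. 102.]
ramp 0.9 [0.498 0.047 0.002] [348. 152.]
bin_center 0.15 [0.628 0.117 0.046] [216. 243.]
bin_front 0.64 [ 0.552 -0.053  0.022] [280.  42.]
bolt_knob 0.72 [0.63  0.12  0.046] [214. 247.]
0.92 3972 [[237.   0.]
 [326.   0.]
 [326.  51.]
 [237.  51.]]
[[238, 0], [237, 26], [248, 42], [317, 51], [326, 0]]
[array([ 0.5793, -0.0772,  0.055 ]), array([ 0.5107, -0.0712,  0.055 ]), array([ 0.5136, -0.0351,  0.055 ]), array([ 0.5843, -0.0413,  0.055 ])]
```

View pics/w2.png

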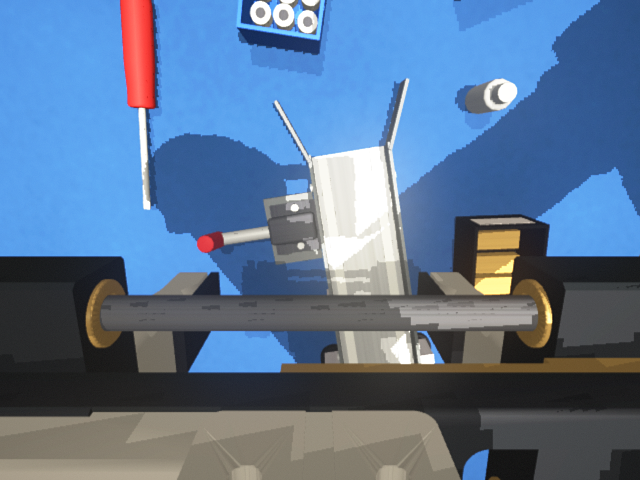

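Foot corners are at about (312,157) and (388,147), the guides' outer ends at (277,101) and (406,80), and the bin's front edge runs from about (237,26) to (320,51). One more view, with the whole bin in it.

```bash
python3 -m inch '[0,100,10,-70,0,0,0,0,100,10,-70,0,0,0,0,100,10,-70,0,0,0,0,100,10,-70,0,0,0,0,100,10,-70,0,0,0]' | head -3
python3 -m inch '[0,0,0,0,0,0,0,0,0,0,0,0,0,0]' | head -3
python3 - <<'E'
from h import *
s=snap('wrist','w3.png'); print(-s['R'].T@s['t'])
for t in ['lane','ramp','bin_center','bin_front']:
    for r in ctrl.mark_of(s,t)[:2]: print(t,round(r['p'],2),np.round(r['location'],3),np.round(proj(s,r['location'])))
r=ctrl.trace(s,'bin')
for q in r[:2]:
    m=q['pixels'].astype(np.uint8); c=max(cv2.findContours(m,0,1)[0],key=cv2.contourArea); 
    b=cv2.approxPolyDP(c,5,True)[:,0]; print(q['p'],m.sum(),b.tolist())
T=snap('top')
for q in ctrl.trace(T,'bin')[:3]:
    m=q['pixels'].astype(np.uint8); c=max(cv2.findContours(m,0,1)[0],key=cv2.contourArea); 
    b=cv2.boxPoints(cv2.minAreaRect(c)); print('top',q['p'],m.sum(),b.tolist(),[np.round(onz(T,p,.055)[:2],3).tolist() for p in b])
E
```

```text
clock: 4.2
tool_pos: [0.513, 0.0005, 0.4748]
orientation: [-180.0, 0.0, -95.1]
clock: 4.4
tool_pos: [0.5133, 0.0015, 0.4737]
orientation: [179.9, -0.0, -95.0]
[ 0.50777291 -0.0650006   0.45405585]
lane 0.91 [0.5   0.05  0.001] [332. 237.]
bin_center 0.75 [ 0.308 -0.148  0.039] [511.  38.]
bin_center 0.47 [ 0.531 -0.116  0.001] [294.  96.]
bin_front 0.67 [ 0.678 -0.174  0.016] [149.  50.]
bin_front 0.59 [ 0.55  -0.052  0.023] [281. 157.]
0.86 18847 [[397, 40], [422, 118], [433, 118], [638, 37], [639, 0], [449, 0], [412, 17]]
0.69 3156 [[113, 0], [118, 46], [173, 53], [174, 0]]
top 0.93 3884 [[348.5849609375, 297.54718017578125], [390.32080078125, 285.6226806640625], [415.56610107421875, 373.98114013671875], [373.83026123046875, 385.9056396484375]] [[0.39, -0.072], [0.418, -0.165], [0.225, -0.224], [0.197, -0.132]]
top 0.86 1345 [[353.1764831542969, 245.2941131591797], [360.5882263183594, 215.6470489501953], [405.2940979003906, 226.8235321044922], [397.8823547363281, 256.4705810546875]] [[0.506, -0.081], [0.573, -0.096], [0.55, -0.196], [0.484, -0.181]]
top 0.83 1071 [[389.5769348144531, 182.11538696289062], [394.2692565917969, 158.65383911132812], [440.8077087402344, 167.96151733398438], [436.1153869628906, 191.42306518554688]] [[0.649, -0.159], [0.702, -0.169], [0.684, -0.274], [0.631, -0.264]]
```

View pics/w3.png

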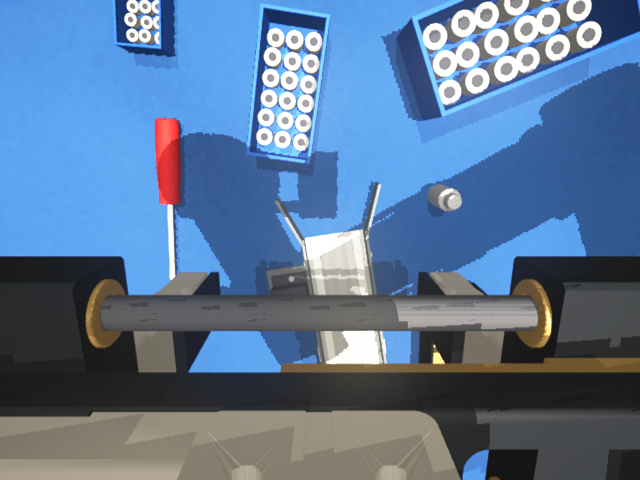

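The picture shows the bin's rim corners at about (264,7), (330,14), (309,161) and (248,153), and the foot edge from (304,240) to (365,231). Now I'll compute the poses.

```bash
python3 - <<'E'
from h import *
s=snap('wrist')
f=s['frame'].astype(int)
P=[onz(s,p,.055)[:2] for p in [(264,7),(330,14),(309,161),(248,153)]]
print(np.round(P,4),'edges',[round(np.linalg.norm(P[i]-P[i-1]),4) for i in range(4)])
c=np.mean(P,0); d=(P[2]+P[3]-P[0]-P[1]); print('bin',c,np.degrees(np.arctan2(d[1],d[0])))
F=[onz(s,p,0)[:2] for p in [(304,240),(365,231)]]; print('foot',np.round(F,4),np.mean(F,0),np.linalg.norm(F[0]-F[1]),np.degrees(np.arctan2(*(F[1]-F[0])[::-1]))-90)
G=[onz(s,p,.026)[:2] for p in [(277,201),(379,184)]]; print('mouth',np.round(G,4),np.mean(G,0),np.linalg.norm(G[0]-G[1]))
# colours and dark-blue mask
h=cv2.cvtColor(s['frame'],cv2.COLOR_RGB2HSV); print(h[80,[248,252,256,262,320,325,340]].tolist())
E
```

```text
[[ 0.5481 -0.1922]
 [ 0.4865 -0.1809]
 [ 0.5191 -0.0466]
 [ 0.5809 -0.0601]] edges [np.float64(0.1361), np.float64(0.0625), np.float64(0.1382), np.float64(0.0633)]
bin [ 0.53364668 -0.11992455] 76.20737345940056
foot [[0.5358 0.0512]
 [0.4599 0.0463]] [0.49784422 0.04875211] 0.07607721005195095 -266.355179172611
mouth [[ 0.5604 -0.0039]
 [ 0.4438 -0.013 ]] [ 0.50208795 -0.00841496] 0.11695208048478854
[[105, 152, 241], [105, 153, 242], [101, 141, 255], [110, 119, 141], [97, 111, 255], [107, 146, 226], [106, 143, 241]]
```

```bash
python3 -m inch '[0,119,-31,170,0,0,8.8,0,119,-31,170,0,0,8.8,0,119,-31,170,0,0,8.8,0,119,-31,170,0,0,8.8,0,119,-31,170,0,0,8.8]' | head -3
python3 -m inch '[0,0,0,0,0,0,0,0,0,0,0,0,0,0]' | head -3
python3 - <<'E'
from h import *
s=snap('wrist','w4.png');T=snap('top')
for S in(s,T,snap('scene')):
  for t in ['bin_center','bin_front']:
    for r in ctrl.mark_of(S,t)[:3]: print(t,round(r['p'],2),np.round(r['location'],3),np.round(proj(S,r['location'])))
E
```

```text
clock: 5.35
tool_pos: [0.532, -0.1226, 0.2998]
orientation: [179.6, -0.1, -104.0]
clock: 5.55
tool_pos: [0.5342, -0.1201, 0.3058]
orientation: [-179.9, 0.0, -103.9]
bin_center 0.91 [ 0.67  -0.219  0.021] [ 90. 146.]
bin_center 0.69 [ 0.532 -0.119  0.028] [323. 240.]
bin_front 0.89 [ 0.401 -0.118  0.03 ] [511. 196.]
bin_front 0.84 [ 0.551 -0.052  0.022] [319. 326.]
bin_front 0.73 [ 0.679 -0.169  0.016] [110. 218.]
bin_center 0.96 [ 0.669 -0.222  0.022] [415. 176.]
bin_center 0.56 [ 0.317 -0.146  0.036] [380. 330.]
bin_center 0.45 [0.633 0.116 0.048] [267. 187.]
bin_front 0.87 [ 0.404 -0.12   0.034] [369. 291.]
bin_front 0.55 [ 0.679 -0.171  0.014] [393. 172.]
bin_center 0.94 [ 0.671 -0.22   0.02 ] [226. 312.]
bin_center 0.86 [ 0.533 -0.119  0.03 ] [265. 256.]
bin_center 0.77 [ 0.303 -0.147  0.038] [245. 187.]
bin_front 0.84 [ 0.675 -0.168  0.016] [250. 312.]
bin_front 0.72 [ 0.55  -0.045  0.024] [297. 259.]
```

View pics/w4.png

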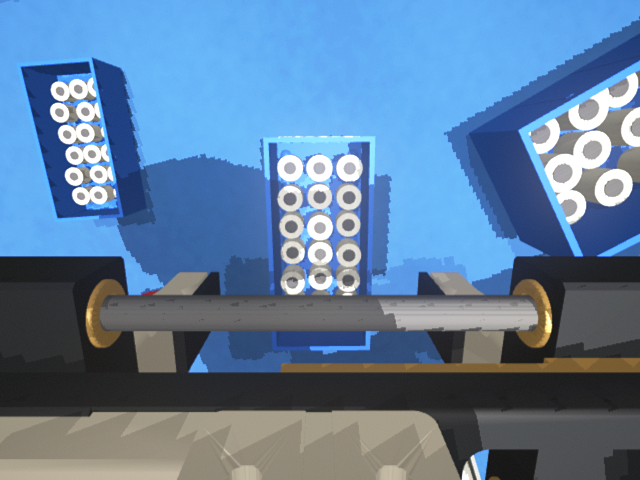

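The bin sits centred (rim columns 263–375) and square in the wrist view, midway between the fingers. I'll descend and pinch.

```bash
python3 -m inch '[0,0,0,40,0,0,0,0,0,0,80,0,0,0,0,0,0,95,0,0,0,0,0,0,95,0,0,0,0,0,0,95,0,0,0]'
python3 -m inch '[1,0,0,0,0,0,0,1,0,0,0,0,0,0,1,0,0,0,0,0,0,1,0,0,0,0,0,0,1,0,0,0,0,0,0]'
```

```text
clock: 6.5
tool_pos: [0.534, -0.1204, 0.2101]
orientation: [-180.0, -0.0, -103.8]
force: [0.1, -0.3, 0.2]
opening: 0.0875
gripper_force: 0.0
clock: 7.0
tool_pos: [0.5338, -0.1204, 0.2105]
orientation: [-179.9, 0.0, -103.9]
force: [-0.8, 1.2, 6.2]
opening: 0.0658
gripper_force: 30.0
```

```bash
python3 -m inch '[1,-11,9,0,0,0,-4,1,-22,18,0,0,0,-8,1,-34,27,0,0,0,-12,1,-45,36,0,0,0,-16,1,-55,43,0,0,0,-18]'
python3 -m inch '[1,0,0,0,0,0,0,1,0,0,0,0,0,0]'
python3 - <<'E'
from h import *
for n in('wrist','top','scene'):
  S=snap(n,'5%s.png'%n)
  for t in ['bin_center','bin_front','lane']:
    for r in ctrl.mark_of(S,t)[:3]: print(n,t,round(r['p'],2),np.round(r['location'],3))
a=cv2.imread('pics/5top.png')[140:300,180:440]; cv2.imwrite('pics/crop5.png',cv2.resize(a,None,fx=3,fy=3,interpolation=cv2.INTER_CUBIC))
E
```

```text
clock: 7.5
tool_pos: [0.5056, -0.0564, 0.2106]
orientation: [-179.9, -0.0, -85.7]
force: [2.5, -4.5, 5.1]
opening: 0.0657
gripper_force: 30.0
clock: 7.7
tool_pos: [0.5053, -0.0557, 0.2105]
orientation: [-179.9, 0.1, -85.9]
force: [-3.3, 6.2, 10.5]
opening: 0.0653
gripper_force: 30.0
wrist bin_center 0.94 [ 0.503 -0.057  0.028]
wrist bin_front 0.8 [ 0.403 -0.118  0.028]
top bin_center 0.65 [ 0.674 -0.221  0.02 ]
top bin_center 0.6 [ 0.314 -0.146  0.039]
top bin_front 0.96 [ 0.682 -0.171  0.015]
top bin_front 0.84 [ 0.402 -0.12   0.034]
top lane 0.66 [0.63  0.116 0.051]
scene bin_center 0.75 [ 0.303 -0.146  0.036]
scene bin_center 0.6 [ 0.673 -0.22   0.021]
scene bin_front 0.95 [ 0.4   -0.121  0.03 ]
scene bin_front 0.87 [0.498 0.022 0.022]
scene bin_front 0.74 [ 0.676 -0.167  0.015]
scene lane 0.58 [ 0.497  0.045 -0.004]
scene lane 0.53 [ 0.372  0.007 -0.004]
```

View pics/crop5.png

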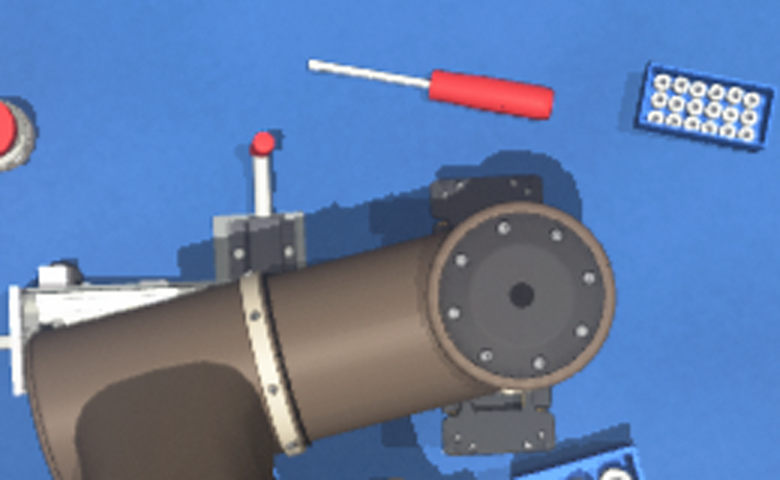

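The arm hides the bin from the top camera. The pose agrees with the wrist network, centre (0.503,-0.057). I'll slide on to the foot and watch the side force.

```bash
python3 -m inch '[1,-10,0,0,0,0,0,1,-20,0,0,0,0,0,1,-30,0,0,0,0,0,1,-30,0,0,0,0,0,1,-30,0,0,0,0,0]'
python3 -m inch '[1,0,0,0,0,0,0]'
```

```text
clock: 8.8
tool_pos: [0.5031, -0.0261, 0.2105]
orientation: [-179.9, 0.0, -85.9]
force: [-3.5, 4.2, 11.0]
opening: 0.0659
gripper_force: 30.0
clock: 8.9
tool_pos: [0.5031, -0.0262, 0.2105]
orientation: [-179.9, 0.0, -85.9]
force: [-3.5, 2.9, 11.2]
opening: 0.0658
gripper_force: 30.0
```

```bash
python3 -m inch '[0,0,0,0,0,0,0,0,0,0,0,0,0,0,0,0,0,0,0,0,0,0,0,0,0,0,0,0,0,0,0,0,0,0,0]'
python3 -m inch '[0,0,0,-40,0,0,0,0,0,0,-60,0,0,0,0.6,50,0,-60,0,0,0,1,100,0,-60,0,0,0,1,100,0,-60,0,0,0]'
python3 - <<'E'
from h import *
for n in('wrist','top','scene'):
  S=snap(n,'6%s.png'%n)
  for t in ['bin_center','bin_front','lane']:
    for r in ctrl.mark_of(S,t)[:3]: print(n,t,round(r['p'],2),np.round(r['location'],3))
E
```

```text
clock: 9.4
tool_pos: [0.5028, -0.0269, 0.2095]
orientation: [180.0, -0.0, -85.9]
force: [-0.5, -0.1, -0.9]
opening: 0.0872
gripper_force: 0.0
clock: 9.9
tool_pos: [0.5098, -0.1306, 0.2696]
orientation: [180.0, -0.0, -86.1]
force: [-0.7, 1.1, 0.1]
opening: 0.0693
gripper_force: 0.0
wrist bin_center 0.93 [ 0.671 -0.218  0.019]
wrist bin_front 0.76 [ 0.679 -0.171  0.017]
top bin_front 0.88 [ 0.399 -0.118  0.032]
top bin_front 0.84 [ 0.678 -0.171  0.012]
top bin_front 0.3 [0.63  0.117 0.049]
scene bin_center 0.84 [ 0.502 -0.022  0.032]
scene bin_center 0.76 [ 0.302 -0.146  0.038]
scene bin_center 0.67 [ 0.668 -0.221  0.018]
scene bin_front 0.89 [ 0.4   -0.122  0.028]
scene bin_front 0.81 [0.495 0.051 0.022]
scene bin_front 0.72 [ 0.677 -0.168  0.015]
scene lane 0.65 [0.498 0.049 0.   ]
scene lane 0.43 [ 0.701 -0.384  0.   ]
```

```bash
python3 -m inch '[1,30,0,0,0,-8,0,1,30,0,20,0,-13,0,1,30,0,55,0,-13,0,1,30,0,78,0,-13,0,1,30,0,78,0,-13,0]'
python3 -m inch '[1,0,0,0,0,0,0,1,0,0,0,0,0,0]'
python3 - <<'E'
from h import *
R,p=toolR(); print('tip',p+R@[0,0,.178],'lead corner',p+R@[-.0095,0,.178]); print(ctrl.get_obs()['force'])
S=snap('scene','7s.png')
for t in ['bin_center','bin_front']:
    for r in ctrl.mark_of(S,t)[:3]: print(t,round(r['p'],2),np.round(r['location'],3))
cv2.imwrite('pics/crop7.png',cv2.resize(S['frame'][180:320,200:460,::-1],None,fx=3,fy=3,interpolation=cv2.INTER_CUBIC))
E
```

```text
clock: 11.0
tool_pos: [0.5109, -0.1564, 0.1887]
orientation: [179.7, 13.1, -86.0]
force: [-0.2, 0.1, 0.6]
opening: 0.0004
gripper_force: 0.0
clock: 11.2
tool_pos: [0.5129, -0.1564, 0.193]
orientation: [-179.9, 13.0, -85.8]
force: [-0.0, -0.0, 0.1]
opening: 0.0007
gripper_force: 0.0
tip [ 0.51031043 -0.11649365  0.01955137] lead corner [ 0.50963322 -0.10726072  0.02168309]
[-0.04975948 -0.03195549  0.05708873]
bin_center 0.95 [ 0.306 -0.147  0.038]
bin_center 0.93 [ 0.503 -0.024  0.031]
bin_center 0.72 [ 0.67  -0.223  0.021]
bin_front 0.77 [ 0.676 -0.17   0.017]
bin_front 0.74 [ 0.396 -0.119  0.032]
bin_front 0.61 [0.496 0.052 0.021]
```

View pics/crop7.png

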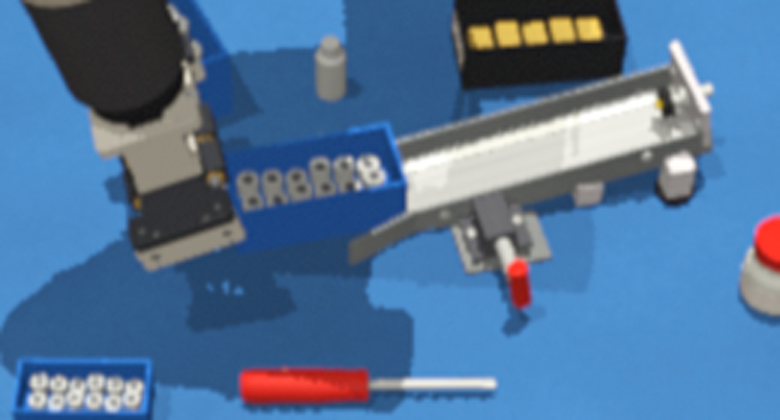

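The bin stands straight in the guides, its front edge at the foot (about crop (403,190)). The closed fingers are behind its rear end (about crop (235,200)), and the lane ahead is clear. Now I push.

```bash
python3 -m inch '[1,-10,0,2.3,0,0,0,1,-20,0,4.6,0,0,0,1,-34,0,7.9,0,0,0,1,-48,0,11.1,0,0,0,1,-62,0,14.3,0,0,0]'
python3 -m inch '[1,-14,0,3.2,0,0,0,1,-28,0,6.5,0,0,0,1,-42,0,9.7,0,0,0,1,-56,0,12.9,0,0,0,1,-70,0,16.2,0,0,0]'
python3 -m inch '[1,-5,0,1.2,0,0,0,1,-9,0,2.1,0,0,0,1,-9,0,2.1,0,0,0]'
python3 - <<'E'
from h import *
u=np.array([-.0732,.9973,0]);v=np.array([-.9973,-.0732,0]);O=np.array([.4978,.0485,0])
R,p=toolR(); t=p+R@[0,0,.178]; print('tip lane',(t-O)@u,(t-O)@v,t[2]); f=ctrl.get_obs()['force'];print(f,f@u,f@v)
S=snap('scene')
for t in ['bin_center','bin_front']:
    for r in ctrl.mark_of(S,t)[:3]: X=np.array(r['location']);print(t,round(r['p'],2),np.round(X,3),np.round([(X-O)@u,(X-O)@v],3))
E
```

```text
clock: 11.85
tool_pos: [0.5074, -0.0917, 0.1917]
orientation: [180.0, 13.0, -85.9]
force: [0.7, -3.1, -1.9]
opening: 0.0008
gripper_force: 1.3
clock: 12.35
tool_pos: [0.5023, -0.0201, 0.1916]
orientation: [180.0, 13.0, -85.9]
force: [-0.3, -1.7, -1.5]
opening: 0.0004
gripper_force: 1.3
clock: 12.65
tool_pos: [0.5021, -0.0117, 0.192]
orientation: [-179.9, 13.0, -85.8]
force: [0.5, -0.3, 0.4]
opening: 0.0002
gripper_force: 0.2
tip lane -0.020251909926212484 -7.907034374200165e-05 0.01858179776459401
[ 0.45375521 -0.29883555  0.35217245] -0.3312435749416143 -0.4306553131452102
bin_center 0.83 [ 0.67  -0.217  0.02 ] [-0.278 -0.152]
bin_center 0.71 [0.497 0.108 0.039] [ 0.06  -0.003]
bin_center 0.71 [ 0.305 -0.148  0.038] [-0.181  0.207]
bin_front 0.91 [ 0.679 -0.169  0.013] [-0.231 -0.165]
bin_front 0.85 [ 0.403 -0.125  0.03 ] [-0.166  0.108]
bin_front 0.68 [0.49  0.178 0.043] [ 0.13  -0.001]
```

```bash
python3 -m inch '[1,-13,0,0.9,0,0,0,1,-26,0,1.8,0,0,0,1,-39,0,2.7,0,0,0,1,-52,0,3.6,0,0,0,1,-62,0,4.3,0,0,0]'
python3 -m inch '[1,-4,0,0.3,0,0,0,1,-8,0,0.6,0,0,0,1,-10,0,0.7,0,0,0]'
cat > st.py <<'E'
from h import *
u=np.array([-.0732,.9973,0]);v=np.array([-.9973,-.0732,0]);O=np.array([.4978,.0485,0])
c,s_=np.cos(np.radians(9)),np.sin(np.radians(9)); U=u*c+[0,0,s_]; N=-u*s_+[0,0,c]
def rl(X): X=np.array(X)-O; return np.round([X@U,X@v,X@N],4)
R,p=toolR(); print('tip ramp',rl(p+R@[0,0,.178])); f=np.array(ctrl.get_obs()['force']);print('f ramp',np.round([f@U,f@v,f@N],2))
E
python3 - <<'E'
from st import *
S=snap('scene')
for t in ['bin_center','bin_front','stop']:
    for r in ctrl.mark_of(S,t)[:3]: X=np.array(r['location']);print(t,round(r['p'],2),rl(X))
E
```

```text
clock: 13.3
tool_pos: [0.4972, 0.0503, 0.2015]
orientation: [180.0, 13.0, -85.8]
force: [0.6, -3.9, -1.2]
opening: 0.0008
gripper_force: 1.6
clock: 13.6
tool_pos: [0.4966, 0.0592, 0.2029]
orientation: [180.0, 13.0, -85.9]
force: [0.3, -3.6, -0.5]
opening: 0.0002
gripper_force: 1.7
tip ramp [0.0548 0.0004 0.0212]
f ramp [-3.61 -0.01  0.09]
bin_center 0.93 [ 0.1364 -0.0005  0.0289]
bin_center 0.77 [-0.174   0.2057  0.0627]
bin_center 0.74 [-0.274  -0.1532  0.0629]
bin_front 0.88 [-0.154   0.1067  0.0573]
bin_front 0.72 [ 0.211  -0.0017  0.022 ]
bin_front 0.71 [-0.2243 -0.1633  0.0485]
stop 0.62 [ 0.2277 -0.0006  0.0235]
stop 0.24 [-0.0018  0.0016  0.0008]
```

```bash
python3 -m inch '[1,-1,0,0.1,0,0,0,1,-2,0,0.1,0,0,0,1,-3,0,0.2,0,0,0,1,-4,0,0.3,0,0,0,1,-5,0,0.3,0,0,0]' | sed -n '1,2p;4p'
python3 -m inch '[1,-0.5,0,0,0,0,0,1,-1,0,0.1,0,0,0]' | sed -n '1,2p;4p'
python3 -m inch '[1,-0.5,0,0,0,0,0,1,-1,0,0.1,0,0,0]' | sed -n '1,2p;4p'
python3 -c "import st"
```

```text
clock: 14.3
tool_pos: [0.4963, 0.0638, 0.2038]
force: [0.6, -3.8, 0.3]
clock: 14.5
tool_pos: [0.4963, 0.0649, 0.2039]
force: [-0.2, -3.6, 0.9]
clock: 14.7
tool_pos: [0.4962, 0.0659, 0.2041]
force: [0.3, -4.6, 0.5]
tip ramp [0.0616 0.0003 0.0212]
f ramp [-4.44  0.02  1.24]
```

```bash
for i in a; do python3 -m inch '[1,-0.5,0,0,0,0,0,1,-1,0,0.1,0,0,0]' | sed -n '1,2p;4p'; done
python3 -m inch '[1,-0.5,0,0,0,0,0,1,-1,0,0.1,0,0,0]' | sed -n '2p;4p'
python3 -m inch '[1,-0.5,0,0,0,0,0,1,-1,0,0.1,0,0,0]' | sed -n '2p;4p'
python3 -c "import st"
```

```text
clock: 14.9
tool_pos: [0.4961, 0.0669, 0.2042]
force: [0.4, -4.4, 1.3]
tool_pos: [0.4961, 0.0679, 0.2044]
force: [0.3, -5.6, 1.0]
tool_pos: [0.496, 0.0689, 0.2045]
force: [-0.3, -4.8, 1.1]
tip ramp [0.0646 0.0002 0.0212]
f ramp [-4.53  0.63  1.83]
```

```bash
python3 -m inch '[1,-0.5,0,0,0,0,0,1,-1,0,0.1,0,0,0]' | sed -n '2p;4p'
python3 -m inch '[1,-0.5,0,0,0,0,0,1,-1,0,0.1,0,0,0]' | sed -n '2p;4p'
python3 -c "import st"
```

```text
tool_pos: [0.496, 0.0699, 0.2046]
force: [-0.0, -5.7, 1.4]
tool_pos: [0.4959, 0.0708, 0.2048]
force: [-0.3, -5.4, 2.9]
tip ramp [0.0666 0.0001 0.0212]
f ramp [-4.85  0.67  3.66]
```

```bash
python3 -m inch '[1,-0.5,0,0,0,0,0,1,-1,0,0.1,0,0,0]' | sed -n '2p;4p'
python3 -c "import st"
```

```text
tool_pos: [0.4958, 0.0718, 0.2049]
force: [0.5, -7.1, 2.7]
tip ramp [0.0676 0.0002 0.0212]
f ramp [-6.61  0.01  3.8 ]
```

```bash
python3 -m inch '[1,-0.5,0,0,0,0,0,1,-1,0,0.1,0,0,0]' | sed -n '2p;4p'
python3 -c "import st"
```

```text
tool_pos: [0.4958, 0.0728, 0.2051]
force: [-0.4, -4.9, 3.4]
tip ramp [0.0685 0.0002 0.0212]
f ramp [-4.3   0.75  4.15]
```

```bash
python3 -m inch '[1,-0.5,0,0,0,0,0,1,-1,0,0,0,0,0]' | sed -n '2p;4p'
python3 -c "import st"
```

```text
tool_pos: [0.4957, 0.0738, 0.2053]
force: [0.1, -5.3, 1.2]
tip ramp [0.0696 0.0001 0.0212]
f ramp [-5.08  0.34  2.06]
```

```bash
python3 -m inch '[1,-0.5,0,0,0,0,0,1,-1,0,0,0,0,0]' | sed -n '2p;4p'
python3 -c "import st"
```

```text
tool_pos: [0.4956, 0.0748, 0.2054]
force: [0.0, -4.7, 1.8]
tip ramp [0.0706 0.0002 0.0212]
f ramp [-4.3   0.33  2.54]
```

```bash
python3 -m inch '[1,-0.5,0,0,0,0,0,1,-1,0,0,0,0,0]' | sed -n '2p;4p'
python3 -c "import st"
```

```text
tool_pos: [0.4955, 0.0758, 0.2056]
force: [1.2, -4.4, 0.7]
tip ramp [0.0716 0.0003 0.0212]
f ramp [-4.31 -0.89  1.39]
```

```bash
python3 -m inch '[1,-0.5,0,0,0,0,0,1,-1,0,0.1,0,0,0]' | sed -n '2p;4p'
python3 -c "import st"
```

```text
tool_pos: [0.4954, 0.0768, 0.2057]
force: [0.7, -4.7, 2.5]
tip ramp [0.0726 0.0003 0.0212]
f ramp [-4.29 -0.33  3.24]
```

```bash
python3 -m inch '[1,-0.5,0,0,0,0,0,1,-1,0,0.1,0,0,0]' | sed -n '2p;4p'
python3 -c "import st"
```

```text
tool_pos: [0.4953, 0.0777, 0.2059]
force: [0.8, -5.9, 2.3]
tip ramp [0.0736 0.0003 0.0212]
f ramp [-5.52 -0.33  3.19]
```

```bash
python3 -m inch '[1,-0.5,0,0,0,0,0,1,-0.5,0,0,0,0,0]' | sed -n '2p;4p'
python3 -c "import st"
```

```text
tool_pos: [0.4953, 0.0782, 0.206]
force: [-0.0, -5.1, 1.9]
tip ramp [0.0741 0.0003 0.0212]
f ramp [-4.77  0.38  2.65]
```

```bash
python3 -m inch '[1,-0.5,0,0,0,0,0,1,-0.5,0,0,0,0,0]' | sed -n '2p;4p'
python3 -c "import st"
```

```text
tool_pos: [0.4953, 0.0784, 0.206]
force: [1.5, -7.2, 1.4]
tip ramp [0.0742 0.0003 0.0212]
f ramp [-6.99 -0.94  2.57]
```

Contact has begun, as the tool moved less and the force rose. From here I press in small increments.

```bash
python3 -m inch '[1,-0.3,0,0,0,0,0,1,-0.3,0,0,0,0,0]' | sed -n '2p;4p'
python3 -c "import st"
```

```text
tool_pos: [0.4953, 0.0785, 0.206]
force: [1.3, -8.2, 0.0]
tip ramp [0.0742 0.0003 0.0212]
f ramp [-8.21 -0.66  1.33]
```

```bash
python3 -m inch '[1,-0.3,0,0,0,0,0,1,-0.3,0,0,0,0,0]' | sed -n '2p;4p'
python3 -c "import st"
```

```text
tool_pos: [0.4953, 0.0786, 0.2061]
force: [2.6, -10.9, -0.2]
tip ramp [0.0742 0.0003 0.0212]
f ramp [-10.95  -1.77   1.51]
```

```bash
python3 -m inch '[1,-0.2,0,0,0,0,0,1,-0.2,0,0,0,0,0]' | sed -n '2p;4p'
python3 -c "import st"
```

```text
tool_pos: [0.4953, 0.0786, 0.2061]
force: [2.0, -11.2, -0.1]
tip ramp [0.0743 0.0003 0.0213]
f ramp [-11.19  -1.18   1.65]
```

```bash
python3 -m inch '[1,-0.3,0,0,0,0,0,1,-0.3,0,0,0,0,0]' | sed -n '2p;4p'
python3 -c "import st"
```

```text
tool_pos: [0.4953, 0.0787, 0.2061]
force: [2.0, -12.5, -0.6]
tip ramp [0.0743 0.0003 0.0213]
f ramp [-12.59  -1.06   1.41]
```

```bash
python3 -m inch '[1,-0.3,0,0,0,0,0,1,-0.3,0,0,0,0,0,1,-0.3,0,0,0,0,0]' | sed -n '2p;4p'
python3 - <<'E'
from st import *
S=snap('scene')
for t in ['bin_center','bin_front']:
    for r in ctrl.mark_of(S,t)[:3]: print(t,round(r['p'],2),rl(r['location']))
E
```

```text
tool_pos: [0.4952, 0.0788, 0.2061]
force: [2.8, -13.5, -0.6]
tip ramp [0.0743 0.0004 0.0213]
f ramp [-13.61  -1.84   1.55]
bin_center 0.94 [-0.273  -0.1512  0.0649]
bin_center 0.74 [ 0.1549 -0.0009  0.0289]
bin_center 0.66 [-0.1738  0.207   0.0657]
bin_front 0.86 [0.2312 0.0007 0.0211]
bin_front 0.78 [-0.1538  0.1096  0.0557]
bin_front 0.71 [-0.224  -0.1614  0.0504]
```

```bash
python3 -m inch '[1,-0.3,0,0,0,0,0,1,-0.3,0,0,0,0,0,1,-0.3,0,0,0,0,0]' | sed -n '2p;4p'
python3 -c "import st"
python3 -m inch '[1,1,0,0,0,0,0,1,2.5,0,0,0,0,0,1,5,0,0,0,0,0,1,15,0,-1,0,0,0,1,30,0,-2,0,0,0]' | sed -n '2p;4p'
python3 - <<'E'
from st import *
S=snap('scene','8.png')
for t in ['bin_center','bin_front','bolt_knob']:
    for r in ctrl.mark_of(S,t)[:3]: print(t,round(r['p'],2),rl(r['location']))
E
```

```text
tool_pos: [0.4952, 0.0789, 0.2061]
force: [3.6, -14.5, -0.9]
tip ramp [0.0743 0.0005 0.0212]
f ramp [-14.66  -2.5    1.39]
tool_pos: [0.4974, 0.0509, 0.2017]
force: [0.2, -0.6, 0.5]
tip ramp [0.0465 0.0001 0.0213]
f ramp [-0.58 -0.12  0.55]
bin_center 0.72 [-0.1736  0.2066  0.0669]
bin_center 0.58 [ 0.1546 -0.0007  0.0284]
bin_center 0.28 [-0.0022 -0.0034 -0.0033]
bin_front 0.71 [-0.1547  0.108   0.0541]
bin_front 0.58 [-0.2277 -0.1624  0.0508]
bolt_knob 0.71 [ 0.0707 -0.1363  0.0356]
```

```bash
python3 -m inch '[1,-3,0,-40,0,0,0,1,-4,0,-60,0,0,0,1,-23,-45,-58,0,0,0,1,-23,-90,-58,0,0,0,1,-23,-135,-58,0,0,0]' | sed -n '2p;4p'
python3 -m inch '[1,0,-45,0,0,0,0,1,0,-51,0,0,0,0,1,0,-51,0,0,0,0]' | sed -n '2p;4p'
python3 - <<'E'
from st import *
for n in('scene','top'):
  S=snap(n,'9%s.png'%n)
  for t in ['bin_center','bin_front','bolt_knob','stop']:
    for r in ctrl.mark_of(S,t)[:3]: print(t,round(r['p'],2),rl(r['location']))
  if n=='scene': cv2.imwrite('pics/crop9.png',cv2.resize(S['frame'][180:320,260:500,::-1],None,fx=3,fy=3,interpolation=cv2.INTER_CUBIC))
E
```

```text
tool_pos: [0.6328, 0.0709, 0.2644]
force: [0.9, 0.5, 0.5]
tool_pos: [0.6829, 0.0739, 0.262]
force: [-0.5, -0.1, 0.2]
tip ramp [ 0.065  -0.1863  0.0794]
f ramp [-0.01  0.5   0.23]
bin_center 0.8 [-0.2739 -0.1499  0.0621]
bin_center 0.76 [ 0.1562 -0.0016  0.0271]
bin_center 0.6 [-0.1725  0.2092  0.0636]
bin_front 0.89 [ 0.2261 -0.0012  0.0227]
bin_front 0.88 [-0.1573  0.1101  0.0567]
bin_front 0.82 [-0.2231 -0.1623  0.05  ]
bolt_knob 0.54 [ 0.2625 -0.1622 -0.0375]
stop 0.67 [ 0.2246 -0.0017  0.0235]
bin_center 0.73 [ 0.1529 -0.0037  0.0287]
bin_center 0.55 [-0.1724  0.197   0.0673]
bin_front 0.79 [-0.2255 -0.167   0.049 ]
bin_front 0.72 [-0.1528  0.104   0.0577]
stop 0.52 [ 0.0011 -0.0091  0.0011]
```

View pics/crop9.png

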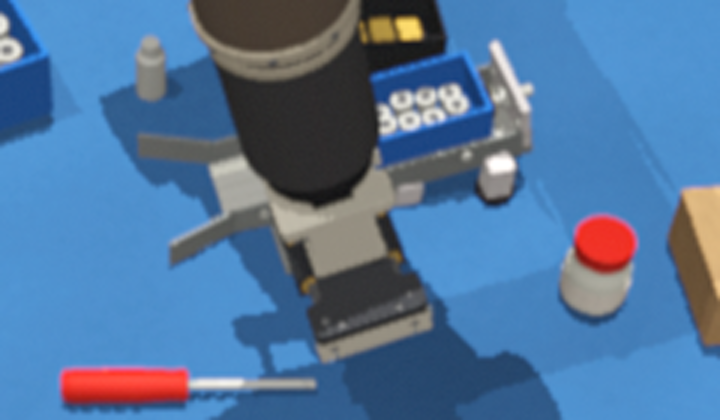

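The bin lies in the lane with its front end up at the stop (about crop (490,95)). The gripper is outside the knob and clear of the driver and the jar. I'll lower it beside the knob.

```bash
python3 -m inch '[1,1,0,20,0,0,0,1,3,0,40,0,0,0,1,3,0,49,0,0,0,1,3,0,49,0,0,0]' | sed -n '2p;4p'
python3 -m inch '[1,0,5,0,0,0,0,1,0,9,0,0,0,0,1,0,13,0,0,0,0,1,0,13,0,0,0,0]' | sed -n '2p;4p'
python3 - <<'E'
from st import *
for n in('wrist','top'):
  S=snap(n,'10%s.png'%n)
  for r in ctrl.mark_of(S,'bolt_knob')[:3]: print(n,round(r['p'],2),rl(r['location']))
E
```

```text
tool_pos: [0.681, 0.0817, 0.2135]
force: [-0.4, -0.2, -0.6]
tool_pos: [0.6681, 0.0805, 0.2158]
force: [0.5, 0.5, 0.1]
tip ramp [ 0.0655 -0.1724  0.0325]
f ramp [ 0.46 -0.55  0.02]
top 0.43 [ 0.0653 -0.1362  0.0393]
top 0.43 [ 0.0015 -0.0004 -0.0012]
```

```bash
python3 -m inch '[1,0,3,0,0,0,0,1,0,6,0,0,0,0,1,0,9,0,0,0,0,1,0,12,0,0,0,0,1,0,15,0,0,0,0]' | sed -n '2p;4p'
python3 -c "import st"
python3 -m inch '[1,0,3,0,0,0,0,1,0,6,0,0,0,0,1,0,9,0,0,0,0,1,0,12,0,0,0,0,1,0,15,0,0,0,0]' | sed -n '2p;4p'
python3 -c "import st"
```

```text
tool_pos: [0.6537, 0.0796, 0.215]
force: [3.0, -0.3, -1.1]
tip ramp [ 0.0654 -0.1579  0.0317]
f ramp [-0.64 -2.98 -0.97]
tool_pos: [0.6385, 0.0785, 0.215]
force: [1.9, -0.3, -1.1]
tip ramp [ 0.0654 -0.1425  0.0317]
f ramp [-0.57 -1.87 -1.06]
```

```bash
python3 -m inch '[1,0,3,0,0,0,0,1,0,6,0,0,0,0,1,0,9,0,0,0,0,1,0,11,0,0,0,0,1,0,13,0,0,0,0]' | sed -n '2p;4p'
python3 -c "import st"
```

```text
tool_pos: [0.6255, 0.0775, 0.215]
force: [1.9, 0.3, -1.3]
tip ramp [ 0.0654 -0.1296  0.0317]
f ramp [-0.05 -1.87 -1.31]
```

```bash
python3 -m inch '[1,0,1,0,0,0,0,1,0,2,0,0,0,0,1,0,3,0,0,0,0]' | sed -n '2p;4p'
python3 -c "import st"
```

```text
tool_pos: [0.6227, 0.0773, 0.2149]
force: [1.4, -0.8, -0.0]
tip ramp [ 0.0654 -0.1267  0.0317]
f ramp [-0.91 -1.38  0.13]
```

```bash
python3 -m inch '[1,0,1,0,0,0,0,1,0,2,0,0,0,0]' | sed -n '2p;4p'
python3 -c "import st"
```

```text
tool_pos: [0.6207, 0.0772, 0.2149]
force: [2.9, 1.0, -1.6]
tip ramp [ 0.0654 -0.1247  0.0316]
f ramp [ 0.53 -2.98 -1.67]
```

```bash
python3 -m inch '[1,0,1,0,0,0,0,1,0,2,0,0,0,0]' | sed -n '2p;4p'
python3 -c "import st"
```

```text
tool_pos: [0.6187, 0.077, 0.2149]
force: [2.2, 0.5, -0.8]
tip ramp [ 0.0654 -0.1227  0.0317]
f ramp [ 0.16 -2.22 -0.87]
```

```bash
python3 -m inch '[1,0,1,0,0,0,0,1,0,2,0,0,0,0]' | sed -n '2p;4p'
python3 -c "import st"
```

```text
tool_pos: [0.6167, 0.0769, 0.215]
force: [4.5, 1.7, -1.2]
tip ramp [ 0.0654 -0.1208  0.0317]
f ramp [ 1.14 -4.61 -1.4 ]
```

```bash
python3 -m inch '[1,0,1,0,0,0,0,1,0,2,0,0,0,0]' | sed -n '2p;4p'
python3 -c "import st"
```

```text
tool_pos: [0.6159, 0.0769, 0.2152]
force: [9.2, 1.1, -5.8]
tip ramp [ 0.0655 -0.1206  0.032 ]
f ramp [-0.52 -9.23 -5.74]
```

The bolt is on its end stop, with contact lost about 45 mm after first touch. I'll back off, lift, and look.

```bash
python3 -m inch '[1,0,-5,0,0,0,0,1,0,-20,0,0,0,0,1,0,-35,0,0,0,0,1,0,-35,-45,0,0,0,1,0,-35,-90,0,0,0]' | sed -n '2p;4p'
python3 -m inch '[1,0,-45,-30,0,0,0,1,0,-90,-50,0,0,0,1,0,-120,-50,0,0,0,1,0,-120,-50,0,0,0]' | sed -n '2p;4p'
python3 - <<'E'
from st import *
I=[]
for n in('scene','top'):
  S=snap(n,'11%s.png'%n)
  for t in ['bin_center','bin_front','bolt_knob','bolt_tip','stop','driver','gauge','paste','black_bin']:
    for r in ctrl.mark_of(S,t)[:3]: print(n,t,round(r['p'],2),rl(r['location']),np.round(r['location'],3))
  f=S['frame'][180:290,290:450] if n=='scene' else S['frame'][170:280,170:330]
  I.append(cv2.resize(f[:,:,::-1],None,fx=4,fy=4,interpolation=cv2.INTER_CUBIC)[:300] if 0 else cv2.resize(f[:,:,::-1],(436,300),interpolation=cv2.INTER_CUBIC))
cv2.imwrite('pics/crop11.png',np.vstack(I))
E
```

```text
tool_pos: [0.6506, 0.0588, 0.3012]
force: [1.2, -0.1, -0.2]
tool_pos: [0.7741, 0.0561, 0.3499]
force: [-0.1, -0.7, -1.4]
tip ramp [ 0.0546 -0.2759  0.17  ]
f ramp [-0.91  0.19 -1.27]
scene bin_center 0.97 [ 0.1533 -0.0017  0.0285] [0.489 0.195 0.052]
scene bin_center 0.74 [-0.1677  0.2076  0.0648] [ 0.304 -0.142  0.038]
scene bin_center 0.61 [-0.2763 -0.1523  0.0636] [ 0.67  -0.222  0.02 ]
scene bin_front 0.88 [2.314e-01 2.000e-04 2.130e-02] [0.481 0.273 0.057]
scene bin_front 0.76 [-0.2238 -0.1623  0.0534] [ 0.676 -0.168  0.018]
scene bin_front 0.75 [-0.1522  0.1071  0.0555] [ 0.403 -0.118  0.031]
scene stop 0.77 [ 0.225  -0.0012  0.023 ] [0.483 0.267 0.058]
scene driver 0.54 [ 0.1563 -0.0028  0.0297] [0.49  0.198 0.054]
scene gauge 0.76 [-0.0301  0.13    0.0008] [ 0.37   0.009 -0.004]
scene paste 0.74 [ 0.2264 -0.001   0.0245] [0.483 0.268 0.06 ]
scene paste 0.6 [ 0.2627 -0.1608 -0.0401] [0.639 0.325 0.002]
scene black_bin 0.84 [ 0.153   0.1251 -0.0244] [ 0.362  0.194 -0.   ]
top bin_center 0.89 [-0.1727  0.1958  0.0663] [ 0.316 -0.146  0.038]
top bin_center 0.64 [-0.2753 -0.1535  0.0613] [ 0.672 -0.221  0.018]
top bin_front 0.79 [-0.2255 -0.1631  0.0477] [ 0.677 -0.169  0.012]
top bin_front 0.73 [-0.1506  0.1047  0.0589] [ 0.405 -0.117  0.035]
top bolt_knob 0.72 [ 0.0636 -0.0942  0.0407] [0.588 0.112 0.05 ]
top bolt_tip 0.63 [ 0.0617 -0.0043  0.013 ] [0.498 0.108 0.022]
top driver 0.73 [-0.0731 -0.1856  0.0111] [ 0.688 -0.012 -0.   ]
top gauge 0.52 [-0.0267  0.1301  0.0056] [0.37  0.012 0.001]
top black_bin 0.72 [-0.0011  0.0032 -0.0014] [ 0.495  0.047 -0.002]
top black_bin 0.17 [-0.0003 -0.0035 -0.0005] [ 0.501  0.048 -0.   ]
```

View pics/crop11.png

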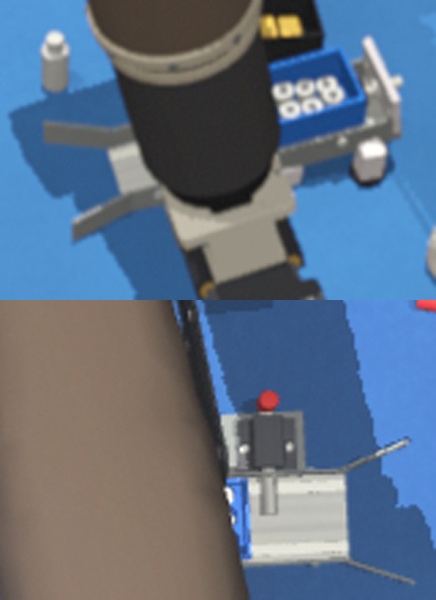

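The bolt bar lies across the deck behind the bin's rear wall, with its tip at about (268,512) in the lower half. The knob at (268,400) stands right at the barrel and has moved about 42 mm by the network (±4 mm) to its felt end stop. The bin is up against the stop, so I'll hand in.

```bash
python3 -m inch '[1,0,0,0,0,0,0,1,0,0,0,0,0,0]' | head -1; python3 -c "
from plant import ctrl; print(ctrl.close_job())"
```

```text
clock: 26.75
the job is handed in; nothing more can be done
None
```

I handed the job in at 26.75 s; no verdict came back. The blue bin was pressed home with about 10 N on the stop (14.7 N at the wrist, less about 4.7 N sliding friction) and was still there in the last pictures. The bolt is shot to its felt end stop behind it, about 42 of 44 mm by camera (±4 mm), the arm is clear, and nothing else on the bench was seen to move.

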